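Push the pulled-out shelf board home into its notches

TASK

One of the two sample stands has its shelf board pulled out towards you: with a fingertip push that board back along its rails until it drops into the locating notches and lies level, then take the hand away. The pot on it must ride along and stay standing, untouched. Only push the board, lift nothing, and leave the other board, the jar on it and everything else on the worktop where they are.

Things in the scene. Friction and masses are not known exactly. Their poses are not given: they have to be found in the camera images.
- board_a: The pulled-out grey shelf board, 170 (x) x 90 (y) mm, loose, about 0.45 kg, its plate's top 17 mm above the origin. Two cleats under it (12 mm long, at x = -70 and +70 mm) ride on stand_a's rails. 50 to 110 mm short of home. Origin: board centre, underside of the cleats; x points along the slide to home, z up. Riding, it is 45 mm above the stand's origin; home, 38 mm. Slides with 3 to 9 N.
- board_a_face (a point): Middle of the flat upright outer face of board_a's front upstand (86 mm wide, reaching 12 mm above and below this point), at board x = -85 mm, 21 mm above the board's origin, facing -x. Push here, towards +x.
- stand_a: Stand of board_a, left or right one: fixed aluminium, 314 (x) x 110 x 53 mm. Cheeks 53 mm tall, 94 mm apart inside; rail tops 45 mm up, with notches 18 mm long, 7 mm deep at x = -15 and +125 mm; ends open. Home for the board's origin: x = 55 mm (3 mm play), y = 0, z = 38 mm; the notch walls stop it there. Origin: centre of underside; +x: along the rails, away from the robot, to home.
- board_b: The other board, already home in stand_b: same as board_a.
- stand_b: The other stand, same as stand_a, on the other side.
- pot: Cream pot with a lid, 68 mm wide, 43 mm tall, standing loose on board_a, its middle 15 to 40 mm beyond the board's centre. Origin: centre of its underside.
- jar: Empty open clear glass jar, 56 mm wide, 42 mm tall, standing loose on board_b. Origin: centre of its underside.
- lid: White screw lid lying on the worktop between the front ends of the stands, 50 mm wide, 12 mm tall. Origin: centre of its underside.
- calc: Pocket calculator, 112 x 68 x 14 mm, on the worktop at the right. Origin: centre of its underside.
- gaugebox: Closed wooden case, 92 x 150 x 42 mm, on the worktop at the right. Origin: centre of its underside.
Mind the look-alikes: they are no part of the job. What is shaped like the pot but blue is not meant.

How it is judged:
By the outcome, as a careful person would: the job done as asked, in the order asked, and still so for the second after the job is handed in, with the robot touching nothing.
It also fails if it takes over 32 s, if anything falls off the work surface, if the arm or the gripper's body presses on something with over 40 N, if the wrist force passes 120 N, or if a joint passes its speed limit or range.

ROBOT

A 7-joint arm with a two-finger parallel gripper is mounted at the origin on a cart in front of the work surface, level with it; the furniture and walls round the work are solid. World frame = base frame: x ahead of the robot, y to its left, z up, the work surface at z = 0. Lengths are in m, angles in rad, forces in N, time in s.
With the tool pointing down it reaches from about 0.35 to 0.9 m from the base axis. Payload 8.1 kg.
Tool frame: the origin (TCP) lies midway between the tips of the shut fingers; the grasp point (between the pads) lies 19 mm behind it; z points along the fingers, y is the direction in which the jaws open and shut (so a half turn about z gives the same grasp; the last joint's range is limited). The gripper opens to 92 mm and grips with 3 to 60 N. Pads are 19 mm wide; open, the fingers measure 130 mm over their backs; the gripper's body (75 mm by 190 mm) begins 47 mm behind the grasp point.
Start: joints at [1.078, 0.434, 0.025, 1.573, -0.012, 1.134, -0.075], TCP at [0.237, -0.578, 0.227] pointing down, gripper open.
Joint ranges: [-2.62, 2.62], [-0.44, 2.09], [-1.27, 1.32], [0.08, 2.57], [-1.32, 4.46], [0.12, 2], [-2.74, 2.74]. Speed limits (rad/s): [2.22, 2.22, 3.01, 3.01, 3.14, 3.14, 3.14].

INTERFACE

Orientations are given as [roll, pitch, yaw] about the fixed x, y, z axes, in that order (R = Rz(yaw) Ry(pitch) Rx(roll)).
In Python, from bench import * gives the robot as it stands.
- The arm moves only by the tool jog_arm, never from a script. Its argument "rows" is a list of rows, each a list of 4 numbers: the shift along the world's x, y, z in cm, then the turn about the world's z in rad. In form: [[tx, ty, tz, roll], ...]. A call has 1 to 10 rows; each row is the pose to reach, as a shift and turn from the pose commanded when the call began; what a row does not reach only later rows make up. A row lasts 1/8 s, in which the tool goes at most 62.5 mm and 10.7 degrees, less where a joint would pass 70% of its speed; a pose out of reach is approached as far as the arm can. A call with a gripper value outside its range is refused whole. "fingers" is the finger opening in cm, from 0 to 9.18, set as the call begins (left out, the last holds). The fingers move at their own pace and stop on an object; the grip force is fixed at half the most. Time passes only in rows, so rows that repeat a pose let the fingers close. It gives the time, the measured TCP pose, the force and the opening at its end, in the units of the state.
- read_state(): the state, without advancing time (a new reading comes with each control period).
- snapshot(name): name is "scene" or "top" or "wrist"; returns a dict with "img" (384x512x3 uint8, red, green, blue), "vfov" (degrees; the focal length in pixels is half the picture's height over the tangent of half this angle, whatever the lens; pixels are square), "cx", "cy" (the principal point, pixels), "D" ([k1, k2, p1, p2, k3] as OpenCV has them; the pictures are not rectified), "xyz" and "orientation" of the camera in the world. Camera axes: x right, y down, z forward; pixel columns grow to the right and rows downward; lengths in m; the calibration is good to about 2 mm. A picture is of the moment at which its call begins. There is no depth.
- job_done(): hands the job in, once; it reports no verdict.
The state is a dict: "t": time; "joint_positions": joint angles; "qvel": joint speeds; "joint_torque": joint torques, N m; "tool_pos": TCP position; "tcp_rot": TCP orientation; "ft_force": force on the tool from outside, world axes, zero at the start; "torque": the same for the moment, N m; "grip_width": opening from 0.0 (shut) to 1.0 (fully open).
Only numpy, scipy, OpenCV 4.12 (cv2) and the standard library are available. Lean on these libraries where they do the work, as an engineer would, in place of code of your own. Each camera call takes 0.05 s, during which the arm holds its last target.

## Working session

There is one attempt and no reset: what is moved stays moved. The work goes in short steps, Python scripts to look and compute and a tool call to move; the robot and the scene stay as the last step left them, time stands still between calls to the robot, and variables do not carry over. Pictures are saved under pics/ and viewed, and the job is handed in when it is done.

Besides the shell and the picture viewer there is one more tool, called after "Emit:" as name([rows], argument=value, ...), one row to a line, values as JSON. jog_arm: Moves the arm, as the interface text tells. Its arguments: {"type":"object","properties":{"rows":{"type":"array","items":{"type":"array","items":{"type":"number"}}},"fingers":{"type":"number"}},"required":["rows"]}

```bash
mkdir -p pics; ls
cat > h.py <<'E'
from bench import *
import numpy as np, cv2
from scipy.spatial.transform import Rotation as R
def take(n,f):
    s=snapshot(n); np.save('pics/'+f+'.npy',s,allow_pickle=True)
    cv2.imwrite('pics/'+f+'.png',s['img'][:,:,::-1]); return s
def load(f): return np.load('pics/'+f+'.npy',allow_pickle=True).item()
def K(s):
    f=192/np.tan(np.radians(s['vfov'])/2); return np.array([[f,0,s['cx']],[0,f,s['cy']],[0,0,1.]])
def rot(s):
    o=np.array(s['orientation'],float)
    return o if o.shape==(3,3) else R.from_euler('xyz',o).as_matrix()
def pix2w(s,uv,z):
    p=cv2.undistortPoints(np.array(uv,float).reshape(-1,1,2),K(s),np.array(s['D'],float))[:,0]
    d=np.c_[p,np.ones(len(p))]@rot(s).T; c=np.array(s['xyz']); return c+d*((z-c[2])/d[:,2])[:,None]
def w2pix(s,P):
    P=np.array(P,float).reshape(-1,3); M=rot(s).T
    return cv2.projectPoints(P,cv2.Rodrigues(M)[0],-M@np.array(s['xyz']),K(s),np.array(s['D'],float))[0][:,0]
def crop(f,x0,y0,x1,y1,k,o):
    im=cv2.imread('pics/'+f+'.png')[y0:y1,x0:x1]; cv2.imwrite('pics/'+o+'.png',cv2.resize(im,None,fx=k,fy=k,interpolation=cv2.INTER_CUBIC))
E
python3 - <<'E'
from h import *
print(read_state())
for n in('scene','top','wrist'):
    s=take(n,n+'0'); print(n,s['xyz'],s['orientation'],s['vfov'],s['D'],s['cx'],s['cy'])
E
```

```text
pics
{'t': 0.0, 'joint_positions': array([ 1.07838   ,  0.43523019,  0.02494163,  1.57409623, -0.01156135,
        1.13400146, -0.07508006]), 'qvel': array([-0.00050584,  0.00059414, -0.00061021,  0.00174929,  0.00049376,
        0.00040697,  0.00157462]), 'joint_torque': array([-6.16654706e-04, -6.67851305e+01,  9.84556787e-01, -3.14456642e+01,
       -6.05618418e-02,  4.30347549e-02,  1.64897465e-04]), 'tool_pos': array([ 0.23726785, -0.57765614,  0.22594048]), 'tcp_rot': array([-3.14001026e+00,  1.66087925e-04,  3.89811408e-01]), 'ft_force': array([ 0.14323012,  0.15696428, -0.41509408]), 'torque': array([0.01579484, 0.01872714, 0.01710852]), 'grip_width': 0.999136037802002}
scene [0.01380283 0.5544797  1.02600985] [-2.39299198  0.00673743 -2.46744836] 43.67185401300654 [-0.05679931  0.          0.          0.          0.        ] 261.5335598338966 193.32578906076225
top [ 0.30552958 -0.10268549  1.21544841] [-2.91990114  0.00468912 -1.61404784] 47.41995630653984 [-0.11921346  0.          0.          0.          0.        ] 259.68800601489477 193.21242839416294
wrist [ 0.30465762 -0.54878843  0.38408833] [ 2.86490094e+00  4.79700202e-04 -1.18092184e+00] 59.495503227025935 [-0.04936119  0.          0.          0.          0.        ] 259.2126520376533 189.4503565685827
```

View pics/scene0.png

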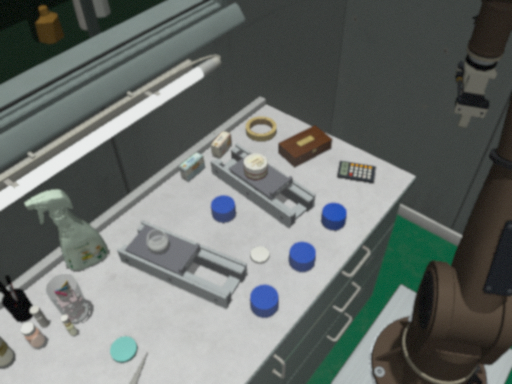

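View pics/top0.png

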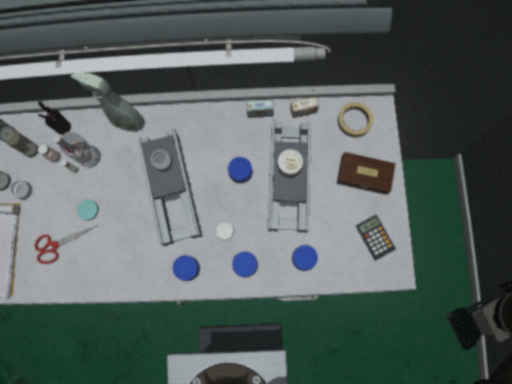

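The pot's stand is the right one, near top-image (290,180). Its pot is at (290,161), with blue look-alikes at (240,169), (305,258) and (245,264). Next I enlarge that area.

Run:
```python
from h import *
crop('top0',250,110,330,280,4.4 if 0 else 3.5,'c1'); crop('top0',255,115,325,240,4.8,'c1')
crop('scene0',200,130,360,250,5,'c2')
```

```text
(no output)
```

View pics/c1.png

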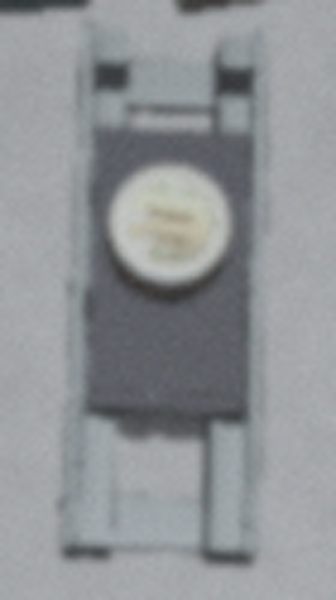

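View pics/c2.png

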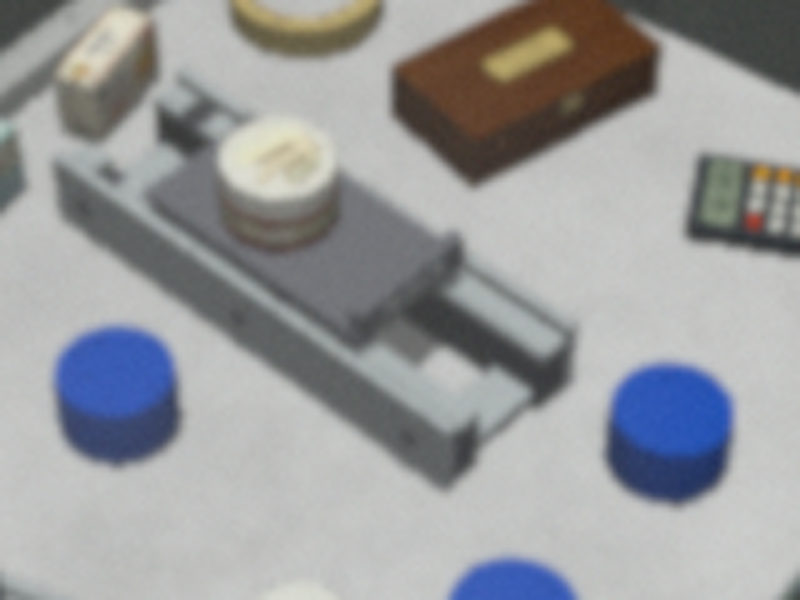

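```bash
cat > fit.py <<'E'
from h import *
s=load('top0'); f=lambda x,y:(255+x/4.8-.4,115+y/4.8-.4)
g=lambda x,y:(200+x/5-.4,130+y/5-.4); s2=load('scene0')
P=pix2w(s,[f(62,545),f(253,552),f(88,25),f(262,30)],.053); print('corners',P.round(4))
print('len',np.linalg.norm(P[0]-P[2]),np.linalg.norm(P[1]-P[3]),'w',np.linalg.norm(P[0]-P[1]))
print('scene corners', pix2w(s2,[g(478,412),g(575,322),g(182,70),g(57,158)],.053).round(4))
print('upstand top front: top',pix2w(s,[f(85,413),f(245,417)],.078).round(4),'scene',pix2w(s2,[g(360,318),g(462,236)],.078).round(4))
print('board far edge top',pix2w(s,[f(97,130),f(252,133)],.062).round(4))
print('pot top',pix2w(s,[f(170,224)],.105).round(4),'scene',pix2w(s2,[g(278,155)],.105).round(4))
E
python3 fit.py
```

```text
corners [[ 0.4708 -0.1254  0.053 ]
 [ 0.462  -0.2317  0.053 ]
 [ 0.7796 -0.1554  0.053 ]
 [ 0.7721 -0.2583  0.053 ]]
len 0.31027517380617586 0.31119376397208126 w 0.10673054833215943
scene corners [[ 0.4699 -0.1501  0.053 ]
 [ 0.4663 -0.2366  0.053 ]
 [ 0.7749 -0.2619  0.053 ]
 [ 0.7818 -0.1564  0.053 ]]
upstand top front: top [[ 0.5402 -0.1411  0.078 ]
 [ 0.534  -0.2295  0.078 ]] scene [[ 0.5475 -0.1468  0.078 ]
 [ 0.5411 -0.2314  0.078 ]]
board far edge top [[ 0.7105 -0.1569  0.062 ]
 [ 0.7048 -0.2467  0.062 ]]
pot top [[ 0.6389 -0.1923  0.105 ]] scene [[ 0.6448 -0.1969  0.105 ]]
```

```bash
cat > ov.py <<'E'
from h import *
import sys
def overlay(fn,x,y,yaw,bx,bz,o,win,k,pot=None):
    s=load(fn); im=cv2.imread(f'pics/{fn}.png'); x0,y0,x1,y1=win
    im=cv2.resize(im[y0:y1,x0:x1],None,fx=k,fy=k,interpolation=cv2.INTER_CUBIC)
    M=np.array([[np.cos(yaw),-np.sin(yaw)],[np.sin(yaw),np.cos(yaw)]])
    def L(pts,col):
        p=np.array(pts,float); w=np.c_[p[:,:2]@M.T+[x,y],p[:,2]]
        q=(w2pix(s,w)+.5-[x0,y0])*k; cv2.polylines(im,[q.astype(np.int32)],True,col,1,cv2.LINE_AA)
    r=lambda a,b,c,d,z:[(a,c,z),(b,c,z),(b,d,z),(a,d,z)]
    L(r(-.157,.157,-.055,.055,.053),(0,255,0))
    L(r(-.157,.157,-.055,.055,0),(0,120,0))
    L(r(bx-.085,bx+.085,-.045,.045,bz+.017),(0,0,255))
    L([(bx-.085,-.043,bz+.033),(bx-.085,.043,bz+.033),(bx-.085,.043,bz+.009),(bx-.085,-.043,bz+.009)],(0,255,255))
    for n in(-.015,.125): L(r(n-.009,n+.009,-.047,.047,.045),(255,0,0))
    if pot is not None:
        a=np.linspace(0,6.28,40); L(np.c_[pot[0]+.034*np.cos(a),pot[1]+.034*np.sin(a),0*a+bz+.06],(255,0,255))
    cv2.imwrite(f'pics/{o}.png',im)
E
python3 - <<'E'
from ov import *
a=(.6225,-.1945,-.091,.002,.045)
overlay('top0',*a,'o1',(255,115,325,240),4.8,(.02,0)); overlay('scene0',*a,'o2',(200,130,340,240),5,(.02,0))
A=cv2.imread('pics/o1.png');B=cv2.imread('pics/o2.png')
h=550; B=cv2.resize(B,(540,424)); C=np.zeros((600,800,3),np.uint8); A=cv2.resize(A,None,fx=.78,fy=1); C[:,:A.shape[1]]=A; C[:424,260:]=0; C[:424,260:800]=B; cv2.imwrite('pics/o3.png',C)
E
```

```text
(no output)
```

View pics/o1.png

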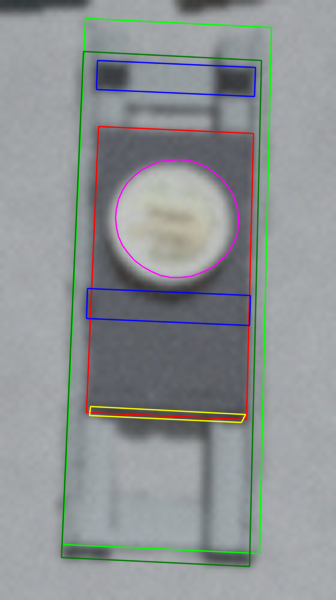

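View pics/o2.png

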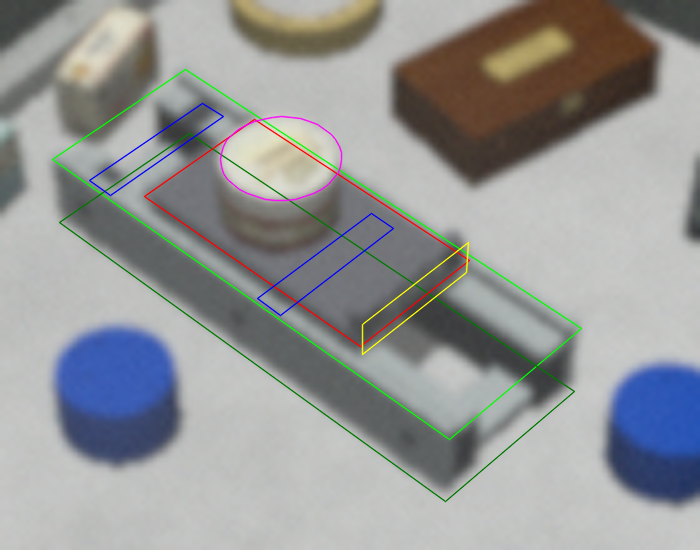

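The fit agrees in both views: stand_a at (0.6225, -0.194), yaw -0.091, and the board about 50 mm short. I'll go above the front of the face with the fingers shut and the jaw axis across the slide.

Emit:
jog_arm([
  [1.3, 2, 0, -0.03],
  [4, 6, 0, -0.1],
  [7.5, 11.5, 0, -0.18],
  [11, 17, 0, -0.26],
  [14.5, 22.5, 0, -0.34],
  [18, 28, 0, -0.42],
  [21.5, 33, 0, -0.48],
  [24, 37, -1, -0.48],
  [25.5, 39.2, -2, -0.48],
  [25.5, 39.5, -2.6, -0.48],
], fingers=0)

```text
t: 1.4
tool_pos: [0.4932, -0.1808, 0.2]
tcp_rot: [-3.141, 0.001, -0.086]
ft_force: [-0.6, 0.2, -0.9]
grip_width: 0.009
```

Emit:
jog_arm([
  [0, 0, -2, 0],
  [0, -0.2, -5, 0],
  [0, -0.2, -8, 0],
  [0, -0.2, -10.5, 0],
  [0, -0.2, -12.5, 0],
  [0, -0.2, -13.7, 0],
  [0, -0.2, -14.2, 0],
  [0, -0.2, -14.2, 0],
])

```text
t: 2.4
tool_pos: [0.4925, -0.1855, 0.0589]
tcp_rot: [3.141, -0.0, -0.091]
ft_force: [-0.0, -0.1, -0.1]
grip_width: 0.003
```

Run:
```python
from h import *
print(read_state()['tool_pos'],read_state()['ft_force'])
take('scene','s1');take('top','t1');take('wrist','w1')
crop('s1',200,130,360,250,5,'s1c');
```

```text
[ 0.49247357 -0.18550856  0.05891221] [-0.04431119 -0.14554483 -0.08926623]
```

View pics/s1c.png

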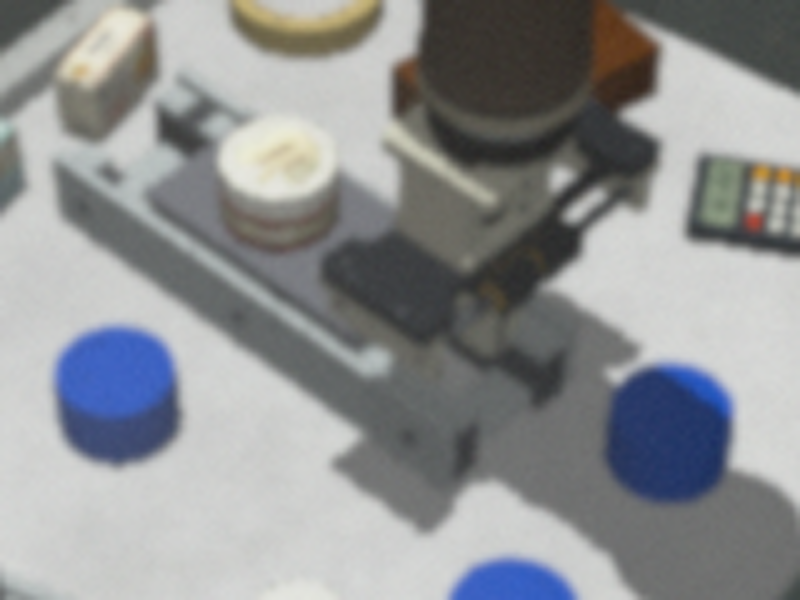

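View pics/w1.png

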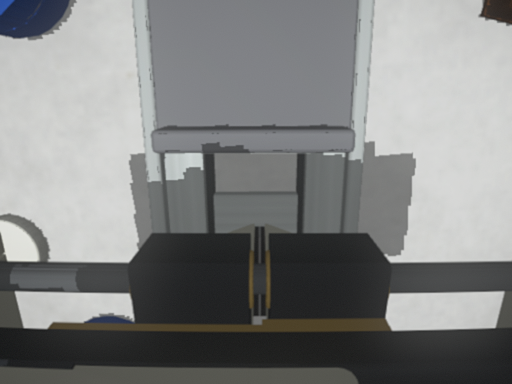

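Run:
```python
from h import *
s=load('w1'); print(pix2w(s,[(153,152),(354,152)],.054).round(4),pix2w(s,[(153,152),(354,152)],.078).round(4))
```

```text
[[ 0.5431 -0.1364  0.054 ]
 [ 0.5341 -0.235   0.054 ]] [[ 0.5463 -0.1444  0.078 ]
 [ 0.5387 -0.2286  0.078 ]]
```

Emit:
jog_arm([
  [0.8, 0.1, 0, 0],
  [1.8, 0.1, 0, 0],
  [2.7, 0, 0, 0],
  [3.3, 0, 0, 0],
  [3.6, 0, 0, 0],
  [3.6, 0, 0, 0],
])

```text
t: 3.3
tool_pos: [0.5285, -0.1851, 0.0586]
tcp_rot: [-3.142, 0.0, -0.09]
ft_force: [-0.0, -0.1, 0.1]
grip_width: 0.002
```

Emit:
jog_arm([
  [0.2, 0, 0, 0],
  [0.4, 0, 0, 0],
  [0.6, -0.1, 0, 0],
  [0.8, -0.1, 0, 0],
  [1.0, -0.1, 0, 0],
])

```text
t: 3.92
tool_pos: [0.5384, -0.1862, 0.0586]
tcp_rot: [3.142, 0.0, -0.09]
ft_force: [-2.4, -0.6, -0.1]
grip_width: 0.004
```

Emit:
jog_arm([
  [0.3, 0, 0, 0],
  [0.6, -0.1, 0, 0],
  [0.9, -0.1, 0, 0],
  [1.2, -0.1, 0, 0],
  [1.5, -0.1, 0, 0],
  [1.8, -0.2, 0, 0],
  [2.1, -0.2, 0, 0],
  [2.4, -0.2, 0, 0],
  [2.7, -0.2, 0, 0],
  [3.0, -0.3, 0, 0],
])

```text
t: 5.18
tool_pos: [0.5687, -0.189, 0.0587]
tcp_rot: [-3.141, 0.0, -0.09]
ft_force: [-2.4, 0.7, -1.2]
grip_width: 0.007
```

Run:
```python
from h import *
take('wrist','w2'); take('scene','s2'); take('top','t2')
A=cv2.imread('pics/w2.png'); cv2.imwrite('pics/w2c.png',A)
crop('s2',200,130,300,215,6,'s2c')
```

```text
(no output)
```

View pics/w2.png

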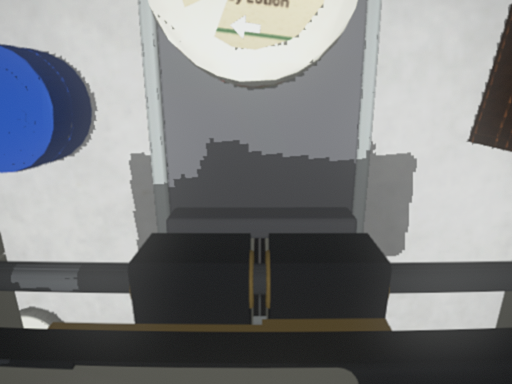

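View pics/s2c.png

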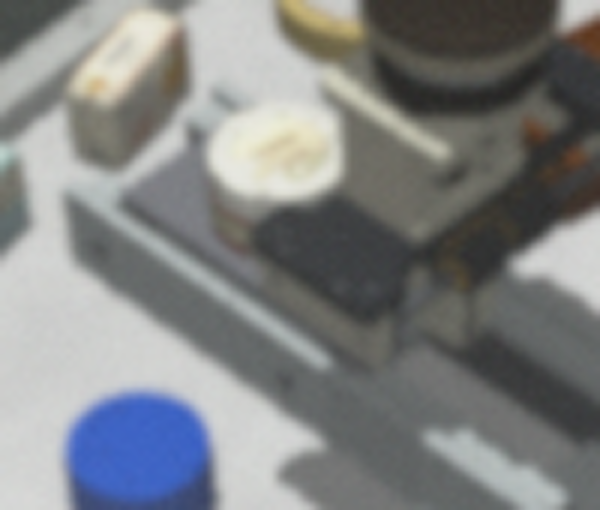

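The board and pot are riding together. I'll slow down over the last stretch.

Emit:
jog_arm([
  [0.2, 0, 0, 0],
  [0.4, 0, 0, 0],
  [0.6, -0.1, 0, 0],
  [0.8, -0.1, 0, 0],
  [1.0, -0.1, 0, 0],
])

```text
t: 5.95
tool_pos: [0.5785, -0.1903, 0.0588]
tcp_rot: [3.141, 0.0, -0.09]
ft_force: [-5.0, 0.4, 3.2]
grip_width: 0.005
```

Emit:
jog_arm([
  [0.1, 0, 0, 0],
  [0.2, 0, 0, 0],
  [0.3, 0, 0, 0],
])

```text
t: 6.32
tool_pos: [0.5818, -0.1902, 0.0587]
tcp_rot: [3.142, -0.0, -0.09]
ft_force: [-4.1, -0.1, 2.0]
grip_width: 0.005
```

Emit:
jog_arm([
  [0.1, 0, 0, 0],
  [0.2, 0, 0, 0],
])

```text
t: 6.58
tool_pos: [0.5834, -0.1901, 0.0587]
tcp_rot: [3.142, 0.0, -0.09]
ft_force: [-3.6, 0.5, 2.6]
grip_width: 0.009
```

Run:
```python
from h import *
take('wrist','w3'); take('scene','s3'); take('top','t3')
crop('s3',200,130,300,215,6,'s3c')
```

```text
(no output)
```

View pics/w3.png

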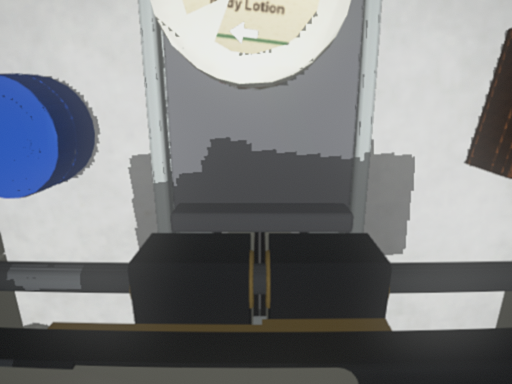

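View pics/s3c.png

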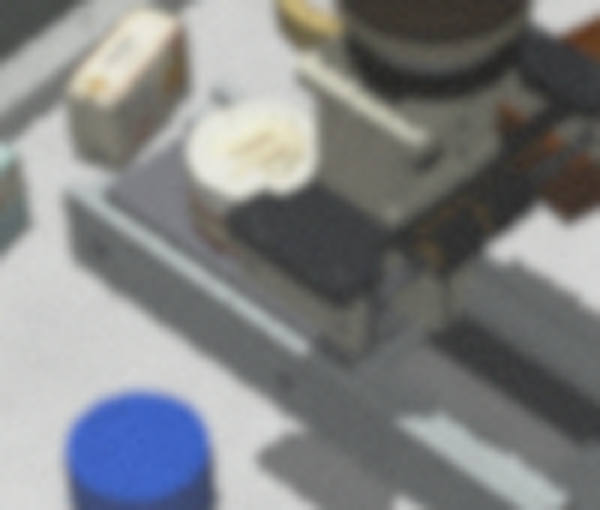

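The upstand's width in the wrist view shrank from 188 to 182 px, so it may be partly dropped. I'll nudge in 1 mm steps and watch the force.

Emit:
jog_arm([
  [0.1, 0, 0, 0],
  [0.1, 0, 0, 0],
])

```text
t: 6.98
tool_pos: [0.5846, -0.1901, 0.0587]
tcp_rot: [3.142, -0.0, -0.09]
ft_force: [-3.3, -0.6, 1.2]
grip_width: 0.008
```

Run:
```python
from h import *
print(read_state()['ft_force'])
take('wrist','w4'); take('scene','s4')
a=cv2.imread('pics/w2.png')[150:240,140:380];b=cv2.imread('pics/w3.png')[150:240,140:380];c=cv2.imread('pics/w4.png')[150:240,140:380]
cv2.imwrite('pics/cmp.png',cv2.resize(np.clip(np.vstack([a,b,c]).astype(float)*1.6,0,255).astype(np.uint8),None,fx=2.2,fy=2.2,interpolation=cv2.INTER_CUBIC))
```

```text
[-3.25238212 -0.61019439  1.22918722]
```

View pics/cmp.png

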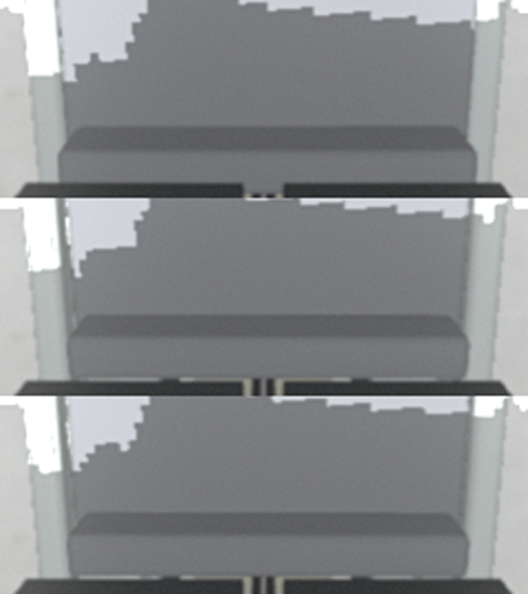

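The front's width ratio is 0.954, which matches a 7 mm drop. I'll back off and check.

Emit:
jog_arm([
  [-0.3, 0, 0, 0],
  [-1, 0.1, 0, 0],
  [-2.5, 0.2, 0, 0],
  [-4.5, 0.4, 0, 0],
  [-6.5, 0.6, 0.5, 0],
  [-8, 0.7, 3, 0],
  [-9, 0.8, 7, 0],
  [-10, 0.8, 11, 0],
  [-11, 0.8, 15, 0],
  [-12, 0.8, 17, 0],
])

```text
t: 8.32
tool_pos: [0.464, -0.1823, 0.2309]
tcp_rot: [3.141, -0.003, -0.09]
ft_force: [-0.8, -0.4, -0.4]
grip_width: 0.002
```

Emit:
jog_arm([
  [0, -5, 0, 0],
  [0, -10, 2, 0],
  [-2, -16, 3, 0],
  [-5, -22, 3, 0],
  [-8, -27, 3, 0],
  [-10, -30, 3, 0],
  [-10, -30, 3, 0],
])

```text
t: 9.2
tool_pos: [0.3605, -0.4848, 0.2584]
tcp_rot: [3.14, 0.002, -0.097]
ft_force: [0.5, -0.3, -0.5]
grip_width: 0.007
```

Run:
```python
from ov import *
print(read_state()['tool_pos'],read_state()['ft_force'],read_state()['t'])
take('scene','s5');take('top','t5')
a=(.6225,-.1935,-.091,.055,.038)
overlay('t5',*a,'o5',(255,115,325,240),4.8); overlay('s5',*a,'o6',(200,130,340,240),5)
crop('s5',200,130,340,240,5,'s5c')
```

```text
[ 0.36047125 -0.48484114  0.25837296] [ 0.49031749 -0.32610796 -0.46213997] 9.2
```

View pics/o5.png

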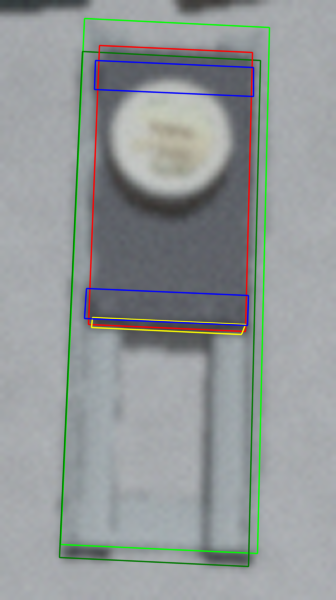

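View pics/o6.png

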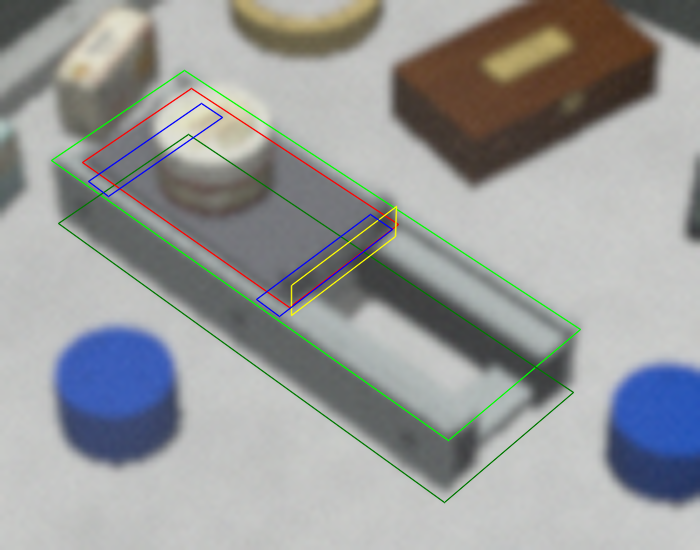

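View pics/s5c.png

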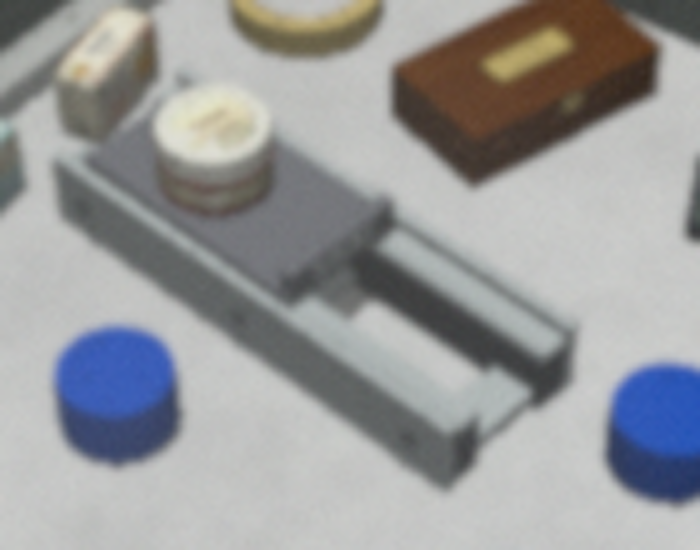

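View pics/t5.png

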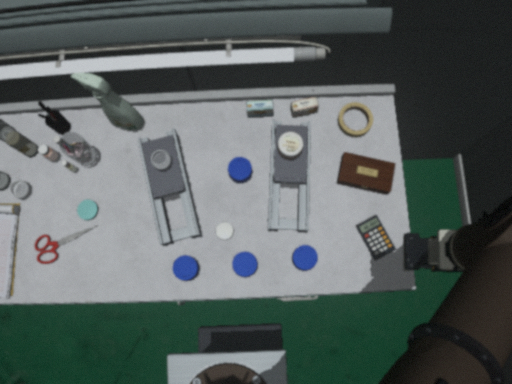

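Run:
```python
from h import *
s=load('s5'); s0=load('scene0')
im=cv2.imread('pics/s5.png'); 
A=cv2.resize(im[140:200,205:290],None,fx=6.5,fy=6.5,interpolation=cv2.INTER_CUBIC)[:390]; B=cv2.resize(im[220:280,115:200],None,fx=6.5,fy=6.5,interpolation=cv2.INTER_CUBIC)[:390]
cv2.imwrite('pics/ab.png',cv2.resize(np.hstack([A,B]),None,fx=.72,fy=.72))
g=lambda x,y:(200+x/5-.4,130+y/5-.4)
for z in(.055,.062): 
  p=pix2w(s,[g(92,155),g(285,298),g(388,228)],z); print(z,p.round(4))
  c,d=np.cos(-.091),np.sin(-.091); print(((p[:,:2]-[.6225,-.1935])@np.array([[c,-d],[d,c]])).round(4))
a=s0['img'].astype(int);b=s['img'].astype(int)
m=(np.abs(a-b).sum(2)>60).astype(np.uint8); n,l,st,_=cv2.connectedComponentsWithStats(m); print(st[1:][st[1:,4]>15])
```

```text
0.055 [[ 0.7656 -0.1696  0.055 ]
 [ 0.6026 -0.1499  0.055 ]
 [ 0.591  -0.2294  0.055 ]]
[[ 0.1404  0.0368]
 [-0.0238  0.0416]
 [-0.0281 -0.0386]]
0.062 [[ 0.7602 -0.1644  0.062 ]
 [ 0.5984 -0.1448  0.062 ]
 [ 0.5869 -0.2237  0.062 ]]
[[ 0.1345  0.0415]
 [-0.0284  0.0463]
 [-0.0327 -0.0334]]
[[ 407    0   45   44 1588]
 [ 468    0   27   58  915]
 [ 427   31   85  254 4332]
 [ 406   42   32   15  174]
 [ 397   48   36   32  601]
 [ 383   58   63   36  634]
 [ 455   62    9   18   89]
 [ 455   80   31   28  400]
 [ 386   89   17   12   88]
 [ 403   96   10    9   41]
 [ 216  147   50   27  713]
 [ 367  157   48   51 1259]
 [ 267  164    8    6   19]
 [ 245  168   23   13  128]
 [ 256  170   38   34  592]
 [ 505  221    7    5   17]
 [ 483  251   14   42  112]
 [ 403  270   22   53  387]
 [ 426  277    7    8   20]
 [ 430  286   17   52  407]
 [ 499  297   12   44  144]
 [ 501  304    4   23   40]
 [ 404  328    4    7   17]
 [ 394  335    5    5   16]
 [ 478  347   32   19  271]
 [ 441  351   17    4   30]
 [ 407  355    8   12   42]
 [ 421  373   14    8   49]
 [ 465  372    8    8   36]]
```

View pics/ab.png

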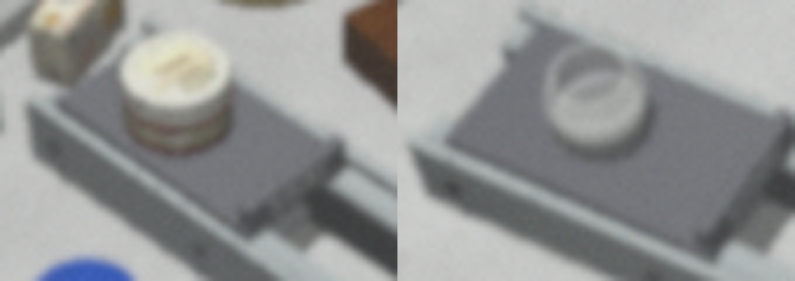

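```bash
python3 -c "
from h import *
print(job_done())"
```

```text
the job is handed in; nothing more can be done
None
```

I pushed board_a (right-hand stand) about 50 mm along its rails with the shut fingertips until it dropped into the notches. I then backed the hand off clear of everything and handed the job in at about 9.3 s.

- **Board drop:** in the wrist view the front upstand's width shrank by a ratio of 0.954, which fits a 7 mm drop. In the final pictures the board matches the home overlay to within 2–3 mm, and it looks as level as board_b.
- **Pot and surroundings:** the pot rode along and is still standing. The other board, the jar, the lid, the calculator and the case look unmoved. The one change I saw near them is at the calculator, which I take to be the arm's shadow.
- **Forces:** the highest reading at the end of a move was about 5 N along the slide (roughly 6 N in total), with near-zero force after the hand withdrew.
- **Weak spots:** I judged the rear end's drop only by comparing it with board_b, not by a separate measurement. The scene-camera reading of the rear corner was about 8 mm off across the slide, which I put down to image blur and the cheek edge hiding the corner.

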